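Fit and lock the battery pack in the power station

TASK

Put the battery pack into the open bay in the top of the yellow power station, green panel up, and press it fully home so that its top is flush with the deck. Then slide the red lock all the way across over the end of the pack, and leave the drill, the paint can and the tape measure where they are.

Things in the scene. Friction and masses are not known exactly. Their poses are not given: they have to be found in the camera images.
- pack: Loose battery pack, a black block 120 mm long (its x) by 54 mm wide (its y) by 60 mm high (its z) with a green panel on top and a green band round it, about 0.45 kg, standing on the bench. Origin: centre of its underside. It may go in either way round lengthwise.
- station: Portable power station fixed on the bench, a yellow box with a grey deck, black corner bumpers, 250 mm (its x) by 140 mm (its y) by 90 mm high. Origin: centre of its underside. The battery bay is a rectangular well open at the top, 126 mm along x by 60 mm along y, centred at x = -35 mm, y = 0; the lock is on the deck beyond the bay's +x end.
- bay (a point): Point at the centre of the bay's mouth, at deck height (90 mm above the bench). Axes as those of the power station.
- lift (a joint): Lift plate, the grey bottom of the bay: it slides straight down as the pack is pressed and stays where it is left (a stiff sliding fit: the pack's weight does not move it, about 6 N more does). 0 = up: its top lies 35 mm below the deck, so that a pack set on it stands 25 mm proud of the deck. 0.025 = fully down, 60 mm below the deck: the pack's top is flush with the deck.
- lock (a joint): Travel of the red lock slide, m, towards the station's -x: 0 = open, 0.045 = fully locked; about 2 N of friction, stays where left. Its flat tongue (46 mm wide, 6 mm thick, underside 3 mm above the deck, between steel rails 7 mm high) ends 13 mm short of the bay's edge at 0 and lies 28 mm over the pack's end when locked; a pack more than 3 mm proud blocks it.
- lock_tab (a point): Centre of the top of the lock's upright red tab, 43 mm above the deck; it moves with the lock. The tab is 14 mm thick along the station's x, 40 mm wide along y, and rises 34 mm above the tongue. At lock = 0 it is at x = 95.5 mm, y = 0 of the station.
- drill: Bystander: green and black cordless drill without a battery, lying on its side, about 190 by 175 mm and 60 mm high. Origin: at bench height under the middle of its 60 mm thick barrel, which lies along its x; the handle goes to its -y.
- paint_can: Bystander: closed paint can with a red label, 100 mm across, 120 mm high. Origin: centre of its underside.
- tape: Bystander: yellow and black tape measure, 75 by 42 by 66 mm high. Origin: centre of its underside.
Mind the look-alikes: they are no part of the job. There is more than one size of the pack; the job needs the middle-sized.

How it is judged:
On the way:
1. the pack is pressed down flush in the bay (within 2.5 mm) while the lock is still open (horizontal distance between pack and bay below 0.008 m and z of pack in the frame of bay below -0.0575 m and angle between pack's own z axis and vertical below 0.08 rad and value of joint lock below 0.025 m), for 0.1 s.
At the end, for the whole second after the job is handed in: The pack lies upright (green panel up, within 0.06 rad) and at rest in the bay, its top flush with the deck (at most 2.5 mm proud) and the lift plate down to within 2.5 mm of its end; the red lock is slid across to within 5 mm of its end (horizontal distance between pack and bay below 0.008 m and z of pack in the frame of bay below -0.0575 m and angle between pack's own z axis and vertical below 0.06 rad and angle between the x axis of pack and the x axis of station, either way round below 0.12 rad and value of joint lift above 0.0225 m and value of joint lock above 0.04 m and linear speed of pack below 0.02 m/s); the robot touches nothing.
It fails at once if the drill is moved by more than 40 mm (distance of drill from where it was at the start of the episode above 0.04 m).
It fails at once if the paint can is moved by more than 40 mm (distance of paint_can from where it was at the start of the episode above 0.04 m).
It fails at once if the tape measure is moved by more than 40 mm (distance of tape from where it was at the start of the episode above 0.04 m).
It also fails if it takes over 64 s, if anything falls off the work surface, if the arm or the gripper's body presses on something with over 40 N, if the wrist force passes 120 N, or if a joint passes its speed limit or range.

ROBOT

A 6-joint arm with a two-finger parallel gripper is mounted at the origin on the work surface. World frame = base frame: x ahead of the robot, y to its left, z up, the work surface at z = 0. Lengths are in m, angles in rad, forces in N, time in s.
With the tool pointing down it reaches from about 0.325 to 0.9 m from the base axis. Payload 6.1 kg.
Tool frame: the origin (TCP) lies on the mounting face of the last link; the fingertips stand 182 mm ahead of it and the grasp point (between the pads) lies 164 mm ahead of it; z points along the fingers, y is the line along which they close (so a half turn about z gives the same grasp; the last joint's range is limited). The gripper opens to 87 mm and grips with 3 to 60 N. Pads are 19 mm wide; open, the fingers measure 117 mm over their backs; the gripper's body (75 mm by 190 mm) begins 51 mm behind the grasp point.
Start: joints at [-1.375, 0.22, 1.526, -0, 1.395, -0.126], TCP at [0.198, -0.593, 0.405] pointing down, gripper open.
Joint ranges: [-2.98, 2.98], [-0.91, 2.08], [0.09, 2.57], [-1.24, 4.39], [0.2, 2.65], [-2.68, 2.68]. Speed limits (rad/s): [2.57, 2.57, 3.01, 3.14, 3.14, 3.14].

INTERFACE

Orientations are given as a unit quaternion [x, y, z, w].
In Python, from station import r gives the robot as it stands.
- The arm moves only by the tool jog_arm, never from a script. Its argument "motion" is a list of rows, each a list of 4 numbers: the shift along the world's x, y, z each as a share of 300 mm, from -1 to 1, then the turn about the world's z as a share of 90 degrees, from -1 to 1. A call has 1 to 8 rows; each row is the pose to reach, as a shift and turn from the pose commanded when the call began; what a row does not reach only later rows make up. A row lasts 1/8 s, in which the tool goes at most 62.5 mm and 10.7 degrees, less where a joint would pass 70% of its speed; a pose out of reach is approached as far as the arm can. A call with a number of a shift or a turn outside -1 to 1 is refused whole. A call with a gripper value outside its range is refused whole. "fingers" is the finger opening in mm, from 0 to 87, set as the call begins (left out, the last holds). The fingers move at their own pace and stop on an object; the grip force is fixed at half the most. Time passes only in rows, so rows that repeat a pose let the fingers close. It gives the time, the measured TCP pose, the force, the opening and the grip force at its end, in the units of the state.
- r.sense(): the state, without advancing time (a new reading comes with each control period).
- r.camera(name): name is "scene" or "side" or "wrist"; returns a dict with "color" (400x640x3 uint8, blue, green, red), "depth" (400x640 float32, m along the optical axis (not along the pixel's ray), 0 where there is no reading), "fovy" (degrees; the focal length in pixels is half the picture's height over the tangent of half this angle, whatever the lens; pixels are square), "cx", "cy" (the principal point, pixels), "R" (3x3) and "t" (3): a world point X has camera coordinates R X + t; the wrist camera has in their place "mount" (4x4, takes a point from camera to tool coordinates, whose origin is the TCP and whose axes are the flange's). Camera axes: x right, y down, z forward; pixel columns grow to the right and rows downward; lengths in m; the calibration is good to about 2 mm. The wrist camera is an equidistant fisheye: a pixel r from the principal point sees the ray r / f radians off the axis. A picture is of the moment at which its call begins: read the wrist's pose just before it.
- r.finish_job(): hands the job in; it is judged then, once.
The state is a dict: "t": time; "joint_pos": joint angles; "qvel": joint speeds; "joint_torque": joint torques, N m; "tcp_pos": TCP position; "ee_rot": TCP orientation; "wrist_force": force on the tool from outside, world axes, zero at the start; "torque": the same for the moment, N m; "opening": finger opening in m; "grasp_force": force on a finger pad.
Only numpy, scipy, OpenCV 4.12 (cv2) and the standard library are available. Lean on these libraries where they do the work, as an engineer would, in place of code of your own. Each camera call takes 0.05 s, during which the arm holds its last target. There are 200 camera calls.

## Working session

There is one attempt and no reset: what is moved stays moved. The work goes in short steps, Python scripts to look and compute and a tool call to move; the robot and the scene stay as the last step left them, time stands still between calls to the robot, and variables do not carry over. Pictures are saved under pics/ and viewed, at most 10 in all, crops included, and the job is handed in when it is done.

Besides the shell and the picture viewer there is one more tool, called in YAML: its name, and indented under it one key for each argument. jog_arm: Moves the arm, as the interface text tells. Its arguments: {"type":"object","properties":{"motion":{"type":"array","items":{"type":"array","items":{"type":"number"}}},"fingers":{"type":"number"}},"required":["motion"]}

```bash
ls; mkdir -p pics
cat > h.py <<'E'
import numpy as np, cv2, pickle
from station import r
def cloud(c):
    f=200/np.tan(np.radians(c["fovy"])/2); v,u=np.mgrid[:400,:640]; d=c["depth"]
    P=np.stack([(u-c["cx"])/f*d,(v-c["cy"])/f*d,d],-1)
    return (P-c["t"])@c["R"]   # world = R^T (P-t)
E
python3 - <<'E'
from h import *
cs={n:r.camera(n) for n in("scene","side")}
pickle.dump(cs,open("c0.pkl","wb"))
for n in cs: cv2.imwrite(f"pics/{n}0.png",cs[n]["color"])
s=r.sense();print(s["t"],s["tcp_pos"],s["ee_rot"],s["wrist_force"],s["opening"])
E
```

```text
pics
0.1 [ 0.19760544 -0.59268205  0.40373264] [ 9.87087359e-01  1.60180355e-01 -2.67597276e-05 -8.93691209e-04] [ 0.39870009 -0.76206347 -0.55688239] 0.0867698576717297
```

View pics/scene0.png

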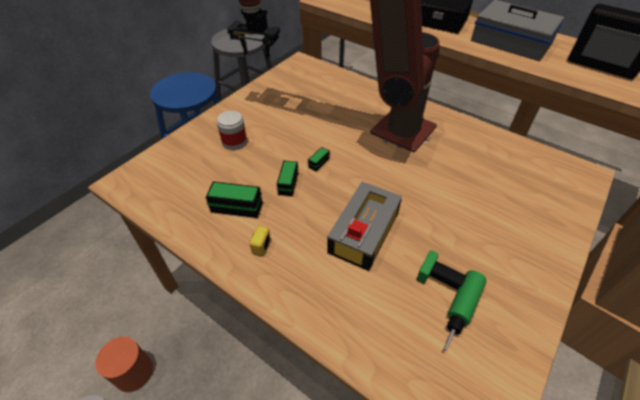

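View pics/side0.png

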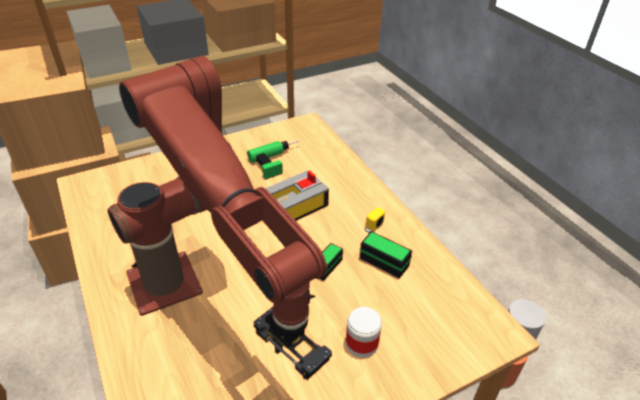

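Both views show the same scene. In the scene view, the packs are large at (235,198), middle at (288,177) and small at (319,158). The drill's green body is at (468,295), and the station is at (365,225) with the red tab at (357,230). By description the middle one is the target, so I'll measure all three and check it in a close crop.

```bash
cat > m.py <<'E'
from h import *
def blobs(c,names=("green","red","yellow")):
    W=cloud(c); hsv=cv2.cvtColor(c["color"],cv2.COLOR_BGR2HSV); H,S,V=[hsv[...,i].astype(int) for i in range(3)]
    ok=(c["depth"]>0)&(W[...,2]>0.015)&(W[...,2]<.2)&(np.abs(W[...,1])<.9)&(W[...,0]>.2)
    M=dict(green=(H>45)&(H<80)&(S>120)&(V>90),red=((H<6)|(H>174))&(S>150)&(V>120),yellow=(H>20)&(H<34)&(S>150))
    for k in names:
        n,L,st,ce=cv2.connectedComponentsWithStats((M[k]&ok).astype(np.uint8))
        for i in range(1,n):
            if st[i,4]<25: continue
            p=W[L==i]; zt=np.percentile(p[:,2],90); q=p[p[:,2]>zt-.012]
            (cx,cy),(a,b),an=cv2.minAreaRect((q[:,:2]*1000).astype(np.float32))
            print(k,ce[i].round(),st[i,4],"ztop",zt.round(4),"rect",np.round([cx,cy,a,b,an],1),"med",np.median(q,0).round(3))
if __name__=="__main__":
    cs=pickle.load(open("c0.pkl","rb"))
    for n in cs:
        print(n,np.round(-cs[n]["R"].T@cs[n]["t"],2)); blobs(cs[n])
    # station deck
    for n in cs:
        c=cs[n];W=cloud(c);hsv=cv2.cvtColor(c["color"],cv2.COLOR_BGR2HSV)
        m=(np.abs(W[...,2]-.09)<.006)&(hsv[...,1]<70)&(c["depth"]>0)&(np.abs(W[...,1])<.3)&(W[...,0]>.3)
        k,L,st,ce=cv2.connectedComponentsWithStats(m.astype(np.uint8)); i=1+st[1:,4].argmax()
        q=W[L==i];print(n,"deck",ce[i],len(q),cv2.minAreaRect((q[:,:2]*1000).astype(np.float32)),q[:,2].mean())
    im=np.hstack([cv2.resize(cs["scene"]["color"][130:270,195:415],None,fx=3.6,fy=3.6,interpolation=2)])
    cv2.imwrite("pics/crop.png",im)
E
python3 m.py
```

```text
scene [1.23 0.48 1.02]
green [318. 155.] 117 ztop 0.0468 rect [ 367.9 -157.8   31.5   77.2   88.2] med [ 0.369 -0.157  0.044]
green [287. 172.] 267 ztop 0.0629 rect [ 517.7 -184.   108.1   43.3   28.3] med [ 0.52  -0.182  0.061]
green [233. 191.] 604 ztop 0.0851 rect [ 707.2 -253.7   60.8  151.    27.9] med [ 0.707 -0.252  0.083]
green [429. 263.] 213 ztop 0.0616 rect [559.7 374.1  82.   24.6   4.2] med [0.564 0.374 0.059]
green [469. 295.] 909 ztop 0.0598 rect [582.  504.2 146.3  50.1   4.4] med [0.587 0.505 0.056]
red [358. 226.] 158 ztop 0.1329 rect [630.6 164.5  14.1  36.9   6.9] med [0.632 0.165 0.132]
yellow [373. 200.] 104 ztop 0.0761 rect [487.7 116.   45.4 115.7  72.2] med [0.447 0.122 0.072]
yellow [385. 234.] 83 ztop 0.0637 rect [543.5 220.6 197.2   2.    9.2] med [0.558 0.223 0.06 ]
yellow [259. 240.] 366 ztop 0.067 rect [777.9 -75.8  70.8  40.   21.2] med [ 0.781 -0.072  0.064]
yellow [348. 253.] 351 ztop 0.0728 rect [665.5 166.2   5.1  94.4   8.1] med [0.665 0.169 0.07 ]
side [-0.08 -1.23  1.34]
green [266. 150.] 345 ztop 0.0614 rect [575.6 494.2  54.9 153.9  89.7] med 
[... 434 characters left out ...]
ztop 0.0769 rect [ 437.1 -538.7   12.7   57.3   51.9] med [ 0.432 -0.538  0.073]
yellow [286. 191.] 115 ztop 0.0794 rect [527.5 175.8  44.3  95.4  74.4] med [0.53  0.175 0.074]
yellow [307. 206.] 433 ztop 0.0755 rect [570.7  81.5 167.4  17.1   7.1] med [0.567 0.082 0.073]
yellow [374. 217.] 256 ztop 0.0681 rect [770.3 -81.4  78.8  41.2  22. ] med [ 0.77  -0.084  0.065]
scene deck [365.38740079 218.63244048] 2016 ((542.1510009765625, 149.98434448242188), (251.81849670410156, 139.97647094726562), 8.65764331817627) 0.08958761267637996
side deck [297.19093407 189.73489011] 728 ((563.536865234375, 152.71983337402344), (202.10581970214844, 148.4823455810547), 6.565192222595215) 0.09013153195358876
```

View pics/crop.png

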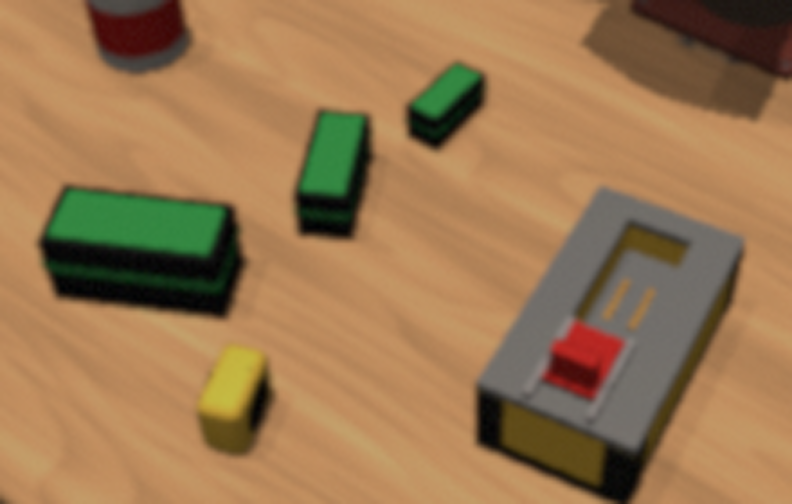

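The crop shows the middle pack, green top near crop (340,155), between the smaller one at (445,90) and the larger one at (140,220). Its size and height match (panel 108×43 mm, top about 0.061 m). The station is open, with the red tab at its +x end. I'll move over the pack and refine with the wrist camera.

jog_arm:
  motion:
    - [1,1,0,0.11]
    - [1,1,0,0.11]
    - [1,1,0,0.11]
    - [1,1,0,0.11]
    - [1,1,0,0.11]
    - [1,1,0,0.11]
    - [1,1,0,0.11]
    - [1,1,0,0.11]
  fingers: 87

```text
t: 1.1
tcp_pos: [0.4995, -0.2901, 0.4042]
ee_rot: [0.969, 0.247, 0.0, -0.001]
wrist_force: [-1.0, 0.4, -0.7]
opening: 0.0872
grasp_force: 0.0
```

jog_arm:
  motion:
    - [0.07,0.36,-0.2,0]
    - [0.07,0.36,-0.2,0]
    - [0.07,0.36,-0.2,0]
    - [0.07,0.36,-0.2,0]

```text
t: 1.6
tcp_pos: [0.5184, -0.1858, 0.3449]
ee_rot: [0.97, 0.245, -0.0, 0.0]
wrist_force: [-0.2, 0.6, 0.1]
opening: 0.0873
grasp_force: 0.0
```

```bash
cat >> h.py <<'E'
from scipy.spatial.transform import Rotation as Ro
def wcloud(c,s):
    "world points of the wrist view (fisheye; depth along optical axis)"
    f=200/np.tan(np.radians(c["fovy"])/2); v,u=np.mgrid[:400,:640]; x=u-c["cx"];y=v-c["cy"]
    rr=np.hypot(x,y)+1e-9; th=rr/f
    k=np.where(th<1.4,np.tan(np.minimum(th,1.4)),0)/rr
    d=c["depth"]; P=np.stack([x*k*d,y*k*d,d],-1)
    Tm=np.array(c["mount"]); P=P@Tm[:3,:3].T+Tm[:3,3]
    return P@Ro.from_quat(s["ee_rot"]).as_matrix().T+s["tcp_pos"]
def wshot(name):
    s=r.sense(); c=r.camera("wrist"); cv2.imwrite(f"pics/{name}.png",c["color"]); pickle.dump((c,s),open(name+".pkl","wb"))
    R=Ro.from_quat(s["ee_rot"]).as_matrix(); print(s["t"],s["tcp_pos"].round(4),"tool y deg",np.degrees(np.arctan2(R[1,1],R[0,1])).round(2),s["wrist_force"].round(1),"open",s["opening"])
    return c,s
E
python3 - <<'E'
from h import *
c,s=wshot("w1"); W=wcloud(c,s); print(c["fovy"],np.round(c["mount"],3))
hsv=cv2.cvtColor(c["color"],cv2.COLOR_BGR2HSV)
g=(hsv[...,0]>45)&(hsv[...,0]<80)&(hsv[...,1]>120)&(W[...,2]>.04)&(c["depth"]>0)
n,L,st,ce=cv2.connectedComponentsWithStats(g.astype(np.uint8))
for i in range(1,n):
    if st[i,4]>100:
        q=W[L==i];zt=np.percentile(q[:,2],50);q=q[abs(q[:,2]-zt)<.006]
        print(ce[i].round(),st[i,4],zt.round(4),cv2.minAreaRect((q[:,:2]*1000).astype(np.float32)))
E
```

```text
1.6 [ 0.5184 -0.1858  0.3449] tool y deg -61.67 [-0.2  0.6  0.1] open 0.08728750260275919
65.70646984690485 [[ 0.    -0.961 -0.276  0.075]
 [ 1.     0.     0.001  0.   ]
 [-0.001 -0.276  0.961  0.019]
 [ 0.     0.     0.     1.   ]]
[480.  56.] 8816 0.0839 ((706.2979736328125, -254.25210571289062), (58.45269775390625, 148.9230194091797), 27.36302947998047)
[313. 223.] 1710 0.0613 ((499.3937072753906, -194.547119140625), (65.01260375976562, 41.332733154296875), 27.82623291015625)
[232. 309.] 708 0.0454 ((356.8642883300781, -161.84942626953125), (27.8303279876709, 59.557613372802734), 89.79134368896484)
```

View pics/w1.png

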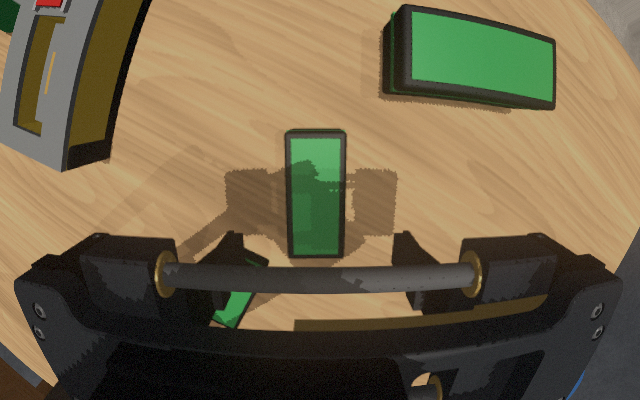

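The wrist view shows the middle pack at (316,195), aligned between the fingers. The mask split it at the gripper's shadow, so I'll relax the mask.

Run:
```python
from h import *
c,s=pickle.load(open("w1.pkl","rb")); W=wcloud(c,s); b,g,R=[c["color"][...,i].astype(int) for i in range(3)]
m=(g>R*1.3)&(g>b*1.15)&(c["depth"]>0)
m[:125]=0;m[258:]=0;m[:,:285]=0;m[:,350:]=0
q=W[m];zt=np.median(q[:,2]);q=q[abs(q[:,2]-zt)<.006]
print(m.sum(),zt,cv2.minAreaRect((q[:,:2]*1000).astype(np.float32)))
# whole top incl black rim
m=(abs(W[...,2]-.06)<.006)&(c["depth"]>0);m[:115]=0;m[262:]=0;m[:,:270]=0;m[:,365:]=0
print(m.sum(),cv2.minAreaRect((W[m][:,:2]*1000).astype(np.float32)))
```

```text
5611 0.061259000251157714 ((519.4535522460938, -182.49066162109375), (115.09895324707031, 45.543426513671875), 28.94835090637207)
7527 ((517.7387084960938, -184.1199493408203), (119.4376449584961, 54.488807678222656), 28.561002731323242)
```

The top measures 119.4×54.5 mm, centred at (0.5177, -0.1841), yaw 28.5°, which matches the given size. I'll descend so the fingertips sit at z≈0.040 (they must stay above the deck later), then grip.

jog_arm:
  motion:
    - [0,0.005,-0.2,0]
    - [0,0.005,-0.35,0]
    - [0,0.005,-0.41,0]
    - [0,0.005,-0.41,0]
    - [0,0.005,-0.41,0]

```text
t: 2.28
tcp_pos: [0.5198, -0.1845, 0.2241]
ee_rot: [0.97, 0.244, 0.001, 0.001]
wrist_force: [-0.5, -0.5, 0.4]
opening: 0.0866
grasp_force: 0.0
```

jog_arm:
  motion:
    - [0,0,0,0]
    - [0,0,0,0]
    - [0,0,0,0]
    - [0,0,0,0]
    - [0,0,0,0]
  fingers: 40

```text
t: 2.9
tcp_pos: [0.5187, -0.1833, 0.2219]
ee_rot: [0.97, 0.245, -0.0, -0.0]
wrist_force: [-0.2, 0.7, 1.6]
opening: 0.0535
grasp_force: 30.0
```

jog_arm:
  motion:
    - [0,0,0.1,0]
    - [0,0,0.25,0]
    - [0,0,0.4,0]
    - [0,0,0.45,0]
    - [0,0,0.45,0]

```text
t: 3.52
tcp_pos: [0.5187, -0.1834, 0.3565]
ee_rot: [0.97, 0.245, 0.0, 0.0]
wrist_force: [-0.4, 0.1, -4.5]
opening: 0.0537
grasp_force: 30.0
```

The pack is held (opening 53.5 mm, 30 N, about 4.5 N load). I'll carry it toward the station and turn it to the station's yaw, stopping short to measure the deck with the wrist camera.

jog_arm:
  motion:
    - [-0.05,0.1,0.05,-0.05]
    - [-0.12,0.3,0.1,-0.15]
    - [-0.2,0.5,0.15,-0.219]
    - [-0.25,0.65,0.15,-0.219]
    - [-0.25,0.7,0.15,-0.219]
    - [-0.25,0.7,0.15,-0.219]
    - [-0.25,0.7,0.15,-0.219]

```text
t: 4.4
tcp_pos: [0.4439, 0.0258, 0.4005]
ee_rot: [0.997, 0.075, -0.001, 0.0]
wrist_force: [0.6, -0.3, -4.2]
opening: 0.0539
grasp_force: 30.0
```

```bash
cat > deck.py <<'E'
from h import *
import sys
c,s=wshot(sys.argv[1]); W=wcloud(c,s); hsv=cv2.cvtColor(c["color"],cv2.COLOR_BGR2HSV)
m=(abs(W[...,2]-.09)<.005)&(hsv[...,1]<60)&(c["depth"]>0)&(W[...,0]<.75)
k,L,st,ce=cv2.connectedComponentsWithStats(m.astype(np.uint8)); i=1+st[1:,4].argmax(); q=W[L==i]
print("deck",ce[i],len(q),cv2.minAreaRect((q[:,:2]*1000).astype(np.float32)),q[:,2].mean())
# bay: hole in deck
cn,h=cv2.findContours((L==i).astype(np.uint8),cv2.RETR_CCOMP,cv2.CHAIN_APPROX_NONE)
for j,k in enumerate(cn):
    if h[0][j][3]>=0 and cv2.contourArea(k)>200:
        k=k[:,0]; p=W[k[:,1],k[:,0]]; p=p[abs(p[:,2]-.09)<.005]
        print("hole",k.mean(0),cv2.minAreaRect((p[:,:2]*1000).astype(np.float32)))
E
python3 deck.py w2
```

```text
4.4 [0.4439 0.0258 0.4005] tool y deg -81.41 [ 0.6 -0.3 -4.2] open 0.05385782280754348
deck [212.12764652 102.36373121] 16295 ((525.50244140625, 145.82154846191406), (220.01559448242188, 141.23960876464844), 8.586640357971191) 0.09076231332886275
hole [210.36768802 113.07799443] ((506.138671875, 142.2782440185547), (127.18701171875, 62.613765716552734), 8.821747779846191)
```

View pics/w2.png

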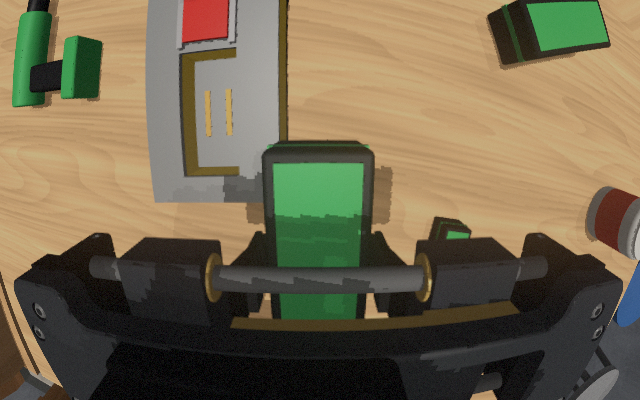

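The wrist view shows the held pack at (318,220) and the bay at (210,113). The hole measures 127×62.6 mm, centre (0.506, 0.142), yaw about 8.7°, within about 2 mm of the scene estimate. Next I'll measure the held pack in the same view, so the relative offset drops out the camera bias.

Run:
```python
from h import *
c,s=pickle.load(open("w2.pkl","rb")); W=wcloud(c,s)
zt=s["tcp_pos"][2]-.162
m=(abs(W[...,2]-zt)<.008)&(c["depth"]>0); m[240:]=0; m[:,:255]=0; m[:,385:]=0
q=W[m]; print(m.sum(),"z",q[:,2].mean(),"exp",zt)
R=Ro.from_quat(s["ee_rot"]).as_matrix(); T=(q-s["tcp_pos"])@R  # tool frame
print("tool x max",np.percentile(T[:,0],[99,99.7,100]),"(exp .0587)")
for lo in(.02,.03,.04,.05):
    t=T[(T[:,0]>lo)&(T[:,0]<lo+.01)]; print(lo,np.percentile(t[:,1],[.5,99.5]))
# bay edges in tool frame, deck pixels
hsv=cv2.cvtColor(c["color"],cv2.COLOR_BGR2HSV)
d=(abs(W[...,2]-.09)<.005)&(hsv[...,1]<60)&(c["depth"]>0)
a=np.radians(8.7); ux=np.array([np.cos(a),np.sin(a)]); uy=np.array([-ux[1],ux[0]])
q=W[d][:,:2]; X=q@ux; Y=q@uy; x0=np.dot([.5065,.143],ux); y0=np.dot([.5065,.143],uy)
n=Y[(abs(X-x0)<.04)]
gap=np.sort(n); k=np.diff(gap).argmax(); print("y edges",gap[k],gap[k+1],"mid",(gap[k]+gap[k+1])/2,"outer",gap[0],gap[-1])
n=np.sort(X[(Y>y0)&(Y<y0+.02)]); k=np.diff(n).argmax(); print("x edges",n[k],n[k+1],"mid",(n[k]+n[k+1])/2)
```

```text
10000 z 0.2395795663825587 exp 0.23853627131123503
tool x max [0.0583109  0.05844643 0.05886358] (exp .0587)
0.02 [-0.02581819  0.02741114]
0.03 [-0.02559163  0.02724432]
0.04 [-0.02560745  0.02725576]
0.05 [-0.02549346  0.02721205]
y edges 0.03470709163771712 0.09296055903986206 mid 0.06383382533878959 outer -0.005949743648037977 0.1348157529631843
x edges 0.45933339660355554 0.5842542269000598 mid 0.5217938117518077
```

Station and pack agree between the views to 1–2 mm. Pack centre target is (0.5065, 0.1442), so the TCP goes to (0.508, 0.1445). I'll move above it with the pack bottom just over the deck.

jog_arm:
  motion:
    - [0.1,0.2,0,0]
    - [0.2,0.37,0,0]
    - [0.214,0.396,0,0]
    - [0.214,0.396,-0.12,0]
    - [0.214,0.396,-0.24,0]
    - [0.214,0.396,-0.24,0]
    - [0.214,0.396,-0.24,0]

```text
t: 5.32
tcp_pos: [0.5086, 0.1446, 0.3309]
ee_rot: [0.997, 0.075, 0.001, 0.0]
wrist_force: [0.9, 0.5, -3.7]
opening: 0.0536
grasp_force: 30.0
```

```bash
python3 deck.py w3
python3 - <<'E'
from h import *
a=r.camera("scene");b=r.camera("side")
cv2.imwrite("pics/c1.png",np.hstack([cv2.resize(a["color"][150:270,310:440],(390,360)),cv2.resize(b["color"][130:250,240:370],(390,360))]))
E
```

```text
5.325 [0.5086 0.1446 0.3309] tool y deg -81.45 [ 0.9  0.5 -3.7] open 0.05355107074856659
deck [319.15923087 110.29864689] 23871 ((566.9254760742188, 151.73606872558594), (197.6417694091797, 140.7670440673828), 8.730499267578125) 0.09087808374077729
hole [318.52380952  68.22727273] ((617.0509033203125, 159.50460815429688), (92.45056915283203, 64.11869812011719), 8.70442008972168)
```

View pics/w3.png

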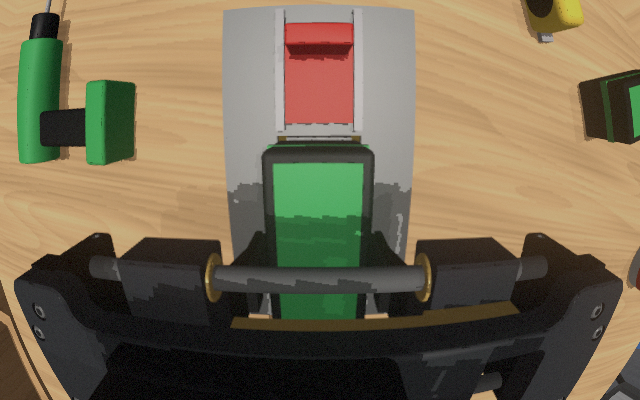

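The wrist view shows the pack at (318,215) centred over the deck, with the lock tab at (318,40) ahead of it and the bay's far edge just beyond the pack. I'll shift about 0.6 mm back and lower it, watching the force.

jog_arm:
  motion:
    - [-0.003,-0.002,-0.03,0]
    - [-0.003,-0.002,-0.05,0]
    - [-0.003,-0.002,-0.07,0]
    - [-0.003,-0.002,-0.085,0]
    - [-0.003,-0.002,-0.1,0]
    - [-0.003,-0.002,-0.1,0]

```text
t: 6.22
tcp_pos: [0.5068, 0.1448, 0.2992]
ee_rot: [0.997, 0.075, -0.0, 0.0]
wrist_force: [-0.6, -0.7, -4.4]
opening: 0.0535
grasp_force: 30.0
```

The pack is 13 mm into the bay with no contact force, so I'll continue down to the plate.

jog_arm:
  motion:
    - [0,0,-0.02,0]
    - [0,0,-0.04,0]
    - [0,0,-0.055,0]
    - [0,0,-0.065,0]
    - [0,0,-0.074,0]
    - [0,0,-0.074,0]

```text
t: 6.98
tcp_pos: [0.5069, 0.1448, 0.2773]
ee_rot: [0.997, 0.075, -0.0, -0.0]
wrist_force: [-0.6, -0.1, -4.0]
opening: 0.0539
grasp_force: 30.0
```

jog_arm:
  motion:
    - [0,0,-0.004,0]
    - [0,0,-0.007,0]
    - [0,0,-0.007,0]

```text
t: 7.35
tcp_pos: [0.5072, 0.1448, 0.2766]
ee_rot: [0.997, 0.075, 0.0, 0.0]
wrist_force: [-5.1, -0.8, 5.7]
opening: 0.0539
grasp_force: 30.0
```

jog_arm:
  motion:
    - [0,0,0,0]
    - [0,0,0,0]
    - [0,0,0.1,0]
    - [0,0,0.3,0]
    - [0,0,0.3,0]
    - [0,0,0.3,0]
  fingers: 87

```text
t: 8.1
tcp_pos: [0.5069, 0.1448, 0.3654]
ee_rot: [0.997, 0.075, 0.0, -0.0]
wrist_force: [-0.6, 0.8, -0.8]
opening: 0.0864
grasp_force: 0.0
```

jog_arm:
  motion:
    - [0,0,0,0]
    - [0,0,0,0]
    - [0,0,0,0]
    - [0,0,0,0]
    - [0,0,0,0]
    - [0,0,0,0]
  fingers: 0

```text
t: 8.85
tcp_pos: [0.507, 0.1448, 0.3655]
ee_rot: [0.997, 0.075, 0.0, -0.0]
wrist_force: [0.4, -0.7, -0.1]
opening: 0.035
grasp_force: 0.0
```

```bash
cat > ptop.py <<'E'
from h import *
import sys
c,s=wshot(sys.argv[1]); W=wcloud(c,s); b,g,R=[c["color"][...,i].astype(int) for i in range(3)]
m=(g>R*1.3)&(g>b*1.15)&(c["depth"]>0)&(np.hypot(W[...,0]-.5065,W[...,1]-.1442)<.07)&(W[...,2]>.08)
q=W[m]; A=np.c_[q[:,:2]-q[:,:2].mean(0),np.ones(len(q))]; print(m.sum(),"z",np.median(q[:,2]),"slopes",np.linalg.lstsq(A,q[:,2],rcond=None)[0][:2],cv2.minAreaRect((q[:,:2]*1000).astype(np.float32)))
E
python3 ptop.py w4
```

```text
8.85 [0.507  0.1448 0.3655] tool y deg -81.37 [ 0.4 -0.7 -0.1] open 0.03499367698672121
8365 z 0.11617891149591017 slopes [0.26541266 1.76192867] ((515.6408081054688, 144.23703002929688), (112.27587890625, 107.3766098022461), 50.143638610839844)
```

View pics/w4.png

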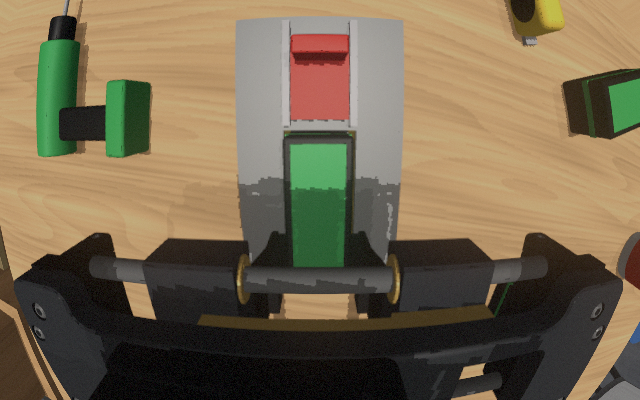

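The pack is seated in the bay at (318,200), standing about 25 mm proud and level. I'll let the fingers close fully, then press on the centre of its top.

jog_arm:
  motion:
    - [0,0,-0.05,0]
    - [0,0,-0.1,0]
    - [0,0,-0.15,0]
    - [0,0,-0.18,0]
    - [0,0,-0.2,0]
    - [0,0,-0.2,0]
  fingers: 0

```text
t: 9.65
tcp_pos: [0.5069, 0.1448, 0.305]
ee_rot: [0.997, 0.075, -0.0, 0.0]
wrist_force: [-0.2, -0.3, 0.7]
opening: 0.0004
grasp_force: 0.0
```

jog_arm:
  motion:
    - [0,0,-0.02,0]
    - [0,0,-0.035,0]
    - [0,0,-0.05,0]
    - [0,0,-0.065,0]
    - [0,0,-0.08,0]
    - [0,0,-0.095,0]
    - [0,0,-0.105,0]
    - [0,0,-0.105,0]

```text
t: 10.65
tcp_pos: [0.5072, 0.1448, 0.2746]
ee_rot: [0.997, 0.075, 0.001, -0.0]
wrist_force: [-1.1, 0.4, 3.7]
opening: 0.0007
grasp_force: 2.1
```

jog_arm:
  motion:
    - [0,0,-0.005,0]
    - [0,0,-0.01,0]
    - [0,0,-0.014,0]
    - [0,0,-0.014,0]
    - [0,0,-0.014,0]

```text
t: 11.28
tcp_pos: [0.5075, 0.1449, 0.2724]
ee_rot: [0.997, 0.075, 0.001, 0.0]
wrist_force: [-7.3, -0.6, 18.3]
opening: 0.0002
grasp_force: 9.4
```

The force rises to 18 N with the tip at z 0.0904, which looks like the end stop. I'll press slightly more, then lift and check.

jog_arm:
  motion:
    - [0,0,-0.004,0]
    - [0,0,-0.004,0]
    - [0,0,-0.004,0]

```text
t: 11.65
tcp_pos: [0.5076, 0.145, 0.2723]
ee_rot: [0.997, 0.075, 0.001, 0.0]
wrist_force: [-11.3, -1.4, 26.9]
opening: 0.0006
grasp_force: 13.3
```

jog_arm:
  motion:
    - [0,0,0.05,0]
    - [0,0,0.2,0]
    - [-0.2,-0.05,0.4,0]
    - [-0.4,-0.06,0.4,0]
    - [-0.4,-0.06,0.4,0]
    - [-0.4,-0.06,0.4,0]

```text
t: 12.4
tcp_pos: [0.3864, 0.1268, 0.3892]
ee_rot: [0.997, 0.075, 0.001, -0.0]
wrist_force: [1.1, 0.4, -0.2]
opening: 0.0006
grasp_force: 0.0
```

Run:
```python
from h import *
c,s=wshot("w5"); W=wcloud(c,s); b,g,R=[c["color"][...,i].astype(int) for i in range(3)]
d=(c["depth"]>0); a=np.radians(8.7); ux=np.array([np.cos(a),np.sin(a)]); uy=np.array([-ux[1],ux[0]])
X=W[...,:2]@ux-.5225; Y=W[...,:2]@uy-.0655
m=(g>R*1.3)&(g>b*1.15)&d&(abs(X)<.07)&(abs(Y)<.04); q=W[m]
A=np.c_[X[m],Y[m],np.ones(m.sum())]; print(m.sum(),"pack z",np.median(q[:,2]),"plane",np.linalg.lstsq(A,q[:,2],rcond=None)[0],"x,y rng",X[m].min(),X[m].max(),Y[m].min(),Y[m].max())
k=d&(abs(X)<.05)&(abs(Y)>.04)&(abs(Y)<.06)&(abs(W[...,2]-.09)<.01); print("deck z",np.median(W[k][:,2]),k.sum())
k=d&(R>1.8*g)&(R>1.8*b)&(W[...,2]>.128)&(X>.08)&(X<.2)&(abs(Y)<.05)
q=np.c_[X[k],Y[k],W[k][:,2]];print("tab top (bay coords, expect x .1305)",np.percentile(q,[2,50,98],axis=0).round(4))
```

```text
12.4 [0.3864 0.1268 0.3892] tool y deg -81.36 [ 1.1  0.4 -0.2] open 0.0006286310111757173
5609 pack z 0.09131157153321717 plane [ 0.0003105  -0.00073613  0.09131428] x,y rng -0.05497386215090205 0.054181293763913896 -0.021350658215458097 0.02182647521058323
deck z 0.09092632765368358 4593Traceback (most recent call last):
  File "<stdin>", line 9, in <module>
    return _quantile_unchecked(
        a, q, axis, out, overwrite_input, method, keepdims, weights)
    return _ureduce(a,
                    func=_quantile_ureduce_func,
    ...<5 lines>...
                    overwrite_input=overwrite_input,
                    method=method)
    r = func(a, **kwargs)
    result = _quantile(arr,
                       quantiles=q,
    ...<2 lines>...
                       out=out,
                       weights=wgt)
    slices_having_nans = np.isnan(arr[-1, ...])
                                  ~~~^^^^^^^^^
IndexError: index -1 is out of bounds for axis 0 with size 0
```

View pics/w5.png

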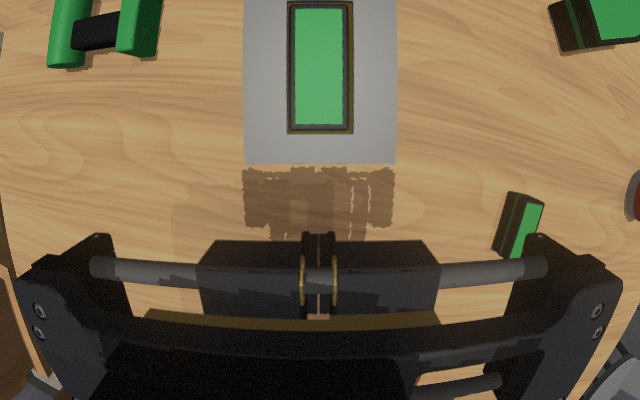

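The pack is flush (top 0.0913 against deck 0.0909 in the same view), level and centred, around (320,65). Now I'll go beyond the tab on its +x side with the fingers closed, then down to 20 mm above the deck.

jog_arm:
  motion:
    - [0.977,0.145,0,0]
    - [0.977,0.145,0,0]
    - [0.977,0.145,0,0]
    - [0.977,0.145,0,0]
    - [0.977,0.145,0,0]
    - [0.977,0.145,0,0]
    - [0.977,0.145,0,0]

```text
t: 13.32
tcp_pos: [0.6803, 0.1702, 0.3865]
ee_rot: [0.997, 0.075, -0.001, 0.0]
wrist_force: [0.0, -0.2, 0.3]
opening: 0.0005
grasp_force: 0.0
```

Run:
```python
from h import *
s=r.sense(); c=r.camera("scene"); W=cloud(c); b,g,R=[c["color"][...,i].astype(int) for i in range(3)]
d=(c["depth"]>0); a=np.radians(8.7); ux=np.array([np.cos(a),np.sin(a)]); uy=np.array([-ux[1],ux[0]])
X=W[...,:2]@ux-.5225; Y=W[...,:2]@uy-.0655
k=d&(R>1.8*g)&(R>1.8*b)&(abs(W[...,2]-.115)<.025)&(abs(X)<.2)&(abs(Y)<.05)
q=np.c_[X[k],Y[k],W[k][:,2]];print(k.sum(),"tab",np.percentile(q,[2,50,98],axis=0).round(4))
p=s["tcp_pos"];print(s["t"],p,"bay coords tcp",p[:2]@ux-.5225,p[:2]@uy-.0655)
```

```text
280 tab [[ 0.0709 -0.0191  0.0939]
 [ 0.1277  0.0043  0.1009]
 [ 0.137   0.0217  0.1347]]
13.325 [0.68028373 0.17021198 0.38645062] bay coords tcp 0.17570270874075722 -0.00014676936681526365
```

The tab's +x face is at 0.137 and the finger centre at 0.1757, so it's clear. Down, then push along the station's -x.

jog_arm:
  motion:
    - [0,0,-0.15,0]
    - [0,0,-0.27,0]
    - [0,0,-0.32,0]
    - [0,0,-0.32,0]
    - [0,0,-0.32,0]

```text
t: 14.0
tcp_pos: [0.6807, 0.1704, 0.2951]
ee_rot: [0.997, 0.075, 0.002, -0.0]
wrist_force: [0.6, -0.1, -0.3]
opening: 0.0004
grasp_force: 0.0
```

jog_arm:
  motion:
    - [-0.05,-0.008,0,0]
    - [-0.09,-0.014,0,0]
    - [-0.12,-0.018,0,0]
    - [-0.15,-0.023,0,0]
    - [-0.17,-0.026,0,0]
    - [-0.19,-0.029,0,0]
    - [-0.2,-0.031,0,0]
    - [-0.2,-0.031,0,0]

```text
t: 15.0
tcp_pos: [0.6197, 0.1609, 0.2921]
ee_rot: [0.997, 0.075, -0.001, 0.0]
wrist_force: [0.9, -0.2, 1.0]
opening: 0.0003
grasp_force: 0.4
```

jog_arm:
  motion:
    - [-0.015,-0.0023,0,0]
    - [-0.025,-0.004,0,0]
    - [-0.032,-0.005,0,0]
    - [-0.038,-0.006,0,0]
    - [-0.043,-0.0065,0,0]
    - [-0.043,-0.0065,0,0]

```text
t: 15.75
tcp_pos: [0.6079, 0.1591, 0.2924]
ee_rot: [0.997, 0.075, 0.002, -0.0]
wrist_force: [8.8, 1.6, -5.6]
opening: 0.0006
grasp_force: 4.3
```

jog_arm:
  motion:
    - [-0.004,-0.0006,0,0]
    - [-0.007,-0.001,0,0]
    - [-0.007,-0.001,0,0]
    - [-0.007,-0.001,0,0]

```text
t: 16.25
tcp_pos: [0.607, 0.1589, 0.2927]
ee_rot: [0.997, 0.075, 0.004, -0.0]
wrist_force: [14.4, 2.9, -10.4]
opening: 0.0005
grasp_force: 7.8
```

The force climbs with almost no movement, so the lock is at its end stop. I'll back off, rise and verify.

jog_arm:
  motion:
    - [0.05,0.008,0,0]
    - [0.1,0.015,0,0]
    - [0.1,0.015,0.2,0]
    - [0.1,0.015,0.4,0]
    - [0.1,0.015,0.5,0]
    - [0.1,0.015,0.5,0]

```text
t: 17.0
tcp_pos: [0.6353, 0.1633, 0.4463]
ee_rot: [0.997, 0.075, 0.003, -0.0]
wrist_force: [-0.0, -0.5, -0.1]
opening: 0.0007
grasp_force: 0.0
```

jog_arm:
  motion:
    - [-0.2,0,0,0]
    - [-0.4,0,0,0]
    - [-0.6,0,0,0]
    - [-0.8,0,0,0]
    - [-0.8,0,0,0]
    - [-0.8,0,0,0]

```text
t: 17.75
tcp_pos: [0.3949, 0.1632, 0.4417]
ee_rot: [0.997, 0.075, -0.0, 0.0]
wrist_force: [0.4, -0.4, 0.2]
opening: 0.0005
grasp_force: 0.0
```

Run:
```python
from h import *
a=np.radians(8.7); ux=np.array([np.cos(a),np.sin(a)]); uy=np.array([-ux[1],ux[0]])
cw,s=wshot("w6"); cs=r.camera("scene")
for nm,c,W in(("wrist",cw,wcloud(cw,s)),("scene",cs,cloud(cs))):
    b,g,R=[c["color"][...,i].astype(int) for i in range(3)]; d=(c["depth"]>0)
    X=W[...,:2]@ux-.5225; Y=W[...,:2]@uy-.0655
    k=d&(R>1.8*g)&(R>1.8*b)&(W[...,2]>.125)&(W[...,2]<.15)&(abs(X)<.2)&(abs(Y)<.05)
    print(nm,"tab top x",np.percentile(X[k],[2,50,98]).round(4) if k.any() else None,"want mid .0855")
    m=(g>R*1.3)&(g>b*1.15)&d&(abs(X)<.07)&(abs(Y)<.04)
    k=d&(abs(X)<.05)&(abs(Y)>.04)&(abs(Y)<.06)&(abs(W[...,2]-.09)<.01)
    print(" pack z",np.median(W[m][:,2]),"deck",np.median(W[k][:,2]))
```

```text
17.75 [0.3949 0.1632 0.4417] tool y deg -81.36 [ 0.4 -0.4  0.2] open 0.00048415618346123613
wrist tab top x [0.0772 0.0781 0.0802] want mid .0855
 pack z 0.09128596944281117 deck 0.0908861973486787
scene tab top x [0.0796 0.0884 0.0944] want mid .0855
 pack z 0.09005234613174339 deck 0.08932360110672725
```

View pics/w6.png

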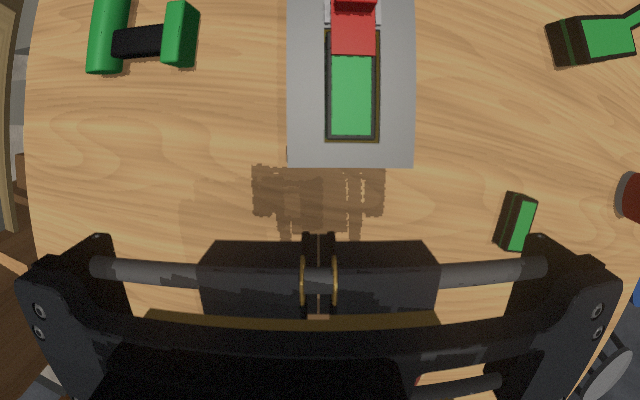

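The wrist view shows the red tongue at (352,40) lying over the pack's end. The tab's near face is at 0.0772 (0.0785 expected when locked), the pack is flush and the arm is clear. Handing in.

```bash
python3 -c "
from station import r
print(r.finish_job())"
```

```text
the job is handed in; nothing more can be done
None
```

I handed the job in at about 18 s; the verdict was not shown. By camera, the middle pack is within 0.5–0.8 mm of flush in the bay, green side up, and the red lock is across to its end stop. I did not move or touch the drill, paint can or tape measure.

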